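Masking frame onto the twin pins of a painting bed

ROBOT

A 6-joint arm with a two-finger parallel gripper is mounted at the origin on the work surface. World frame = base frame: x ahead of the robot, y to its left, z up, the work surface at z = 0. Lengths are in m, angles in rad, forces in N, time in s.
With the tool pointing down it reaches from about 0.35 to 0.85 m from the base axis. Payload 8.1 kg.
Tool frame: the origin (TCP) lies at the very end of the fingers, on their centre line; the grasp point (between the pads) lies 19 mm behind it (bot.hold_point_z is the z of the grasp point in the tool frame, in m); z points along the fingers, y is the line along which they close (so a half turn about z gives the same grasp; the last joint's range is limited). The gripper opens to 85 mm and grips with 20 to 120 N. Pads are 22 mm wide; open, the fingers measure 114 mm over their backs; the gripper's body (76 mm by 85 mm) begins 54 mm behind the grasp point. The pads swing forward as they close: fully open they stand 13 mm farther back than shut.
Start: joints at [-1.418, 0.13, 1.488, -0, 1.523, -0.085], TCP at [0.141, -0.583, 0.231] pointing down, gripper open.
Joint ranges: [-2.96, 2.96], [-0.89, 2.26], [0.02, 2.5], [-1.34, 4.48], [0, 2.73], [-2.66, 2.66]. Speed limits (rad/s): [2.39, 2.39, 2.79, 3.14, 3.14, 3.14].

INTERFACE

Orientations are given as a unit quaternion [x, y, z, w].
In Python, from station import bot gives the robot as it stands.
- The arm moves only by the tool move_arm, never from a script. Its argument "steps" is text: rows parted by semicolons, each of 5 numbers parted by spaces: the finger opening in cm, from 0 to 8.54, then the shift along the tool's x, y, z in parts of the range, where 1.0 means 1 m, then the turn about the tool's z in fractions of the full range, 1 being 90 degrees. A call has 1 to 10 rows; each row is the pose to reach, as a shift and turn from the pose commanded when the call began, along the tool's axes at that moment; what a row does not reach only later rows make up. A row lasts 1/10 s, in which the tool goes at most 50 mm and 8.59 degrees, less where a joint would pass 70% of its speed; a pose out of reach is approached as far as the arm can. No shift or turn number may pass 1 either way. A call with a gripper value outside its range is refused whole. The fingers move at their own pace and stop on an object; the grip force is fixed at half the most. Time passes only in rows, so rows that repeat a pose let the fingers close. It gives the time, the measured TCP pose, the force, the opening and the grip force at its end, in the units of the state.
- bot.read_state(): the state, without advancing time (a new reading comes with each control period).
- bot.grab_frame(name): name is "scene" or "top" or "wrist"; returns a dict with "img" (400x640x3 uint8, red, green, blue), "z_map" (400x640 float32, m along the optical axis (not along the pixel's ray), 0 where there is no reading), "camera_matrix" (3x3 intrinsics, pixels), "k1" (the pictures are not rectified: a ray, as slopes to the right and down, at radius r is drawn at 1 + k1 r^2 times it, then the intrinsics apply), "world_to_cam" (4x4, takes a point from world to camera coordinates). Camera axes: x right, y down, z forward; pixel columns grow to the right and rows downward; lengths in m; the calibration is good to about 2 mm. A picture is of the moment at which its call begins.
- bot.close_job(): hands the job in; it is judged then, once.
Trained networks look in the newest picture that a camera, given by its name, has taken for a name from the list of things; names that differ only in an ending like _2 or _b are one class to them, and where a whole thing is asked for, a point or a joint stands for the part that bears it (a point fixed in the world has none). Each returns a list of dicts, best first, with "conf" (0 to 1); they miss things now and then, are a little off and sometimes report something else, mostly with a low value. They report only what shows in the picture. A call takes as long as a camera call.
- bot.masks_of(camera, query): "mask" (400x640 bool, what is visible of it).
- bot.place_of(camera, query): "point" ([x, y, z] in m, in the coordinates of the camera as it stood for that picture, good to about 4 mm: a listed point, or the origin of a listed thing).
The state is a dict: "t": time; "joints": joint angles; "joint_velocities": joint speeds; "effort": joint torques, N m; "ee_pos": TCP position; "orientation": TCP orientation; "ft_force": force on the tool from outside, world axes, zero at the start; "wrist_torque": the same for the moment, N m; "grip_width": opening from 0.0 (shut) to 1.0 (fully open); "gripper_force": force on a finger pad.
Only numpy, scipy, OpenCV 4.12 (cv2) and the standard library are available. Lean on these libraries where they do the work, as an engineer would, in place of code of your own. Each camera call takes 0.05 s, during which the arm holds its last target. There are 200 camera calls.

TASK

Pick the aluminium masking frame up by its handle, lift it clear of the table and hang it on the painting bed so that both steel pins come up through its two holes and it lies fully home, flat on the white pallet; then let go of it. The pallet is clamped somewhere off the bed's centre, differently each time, so feel gently for the pins: do not ram or drop the frame onto the bed, and leave the jars and other things around where they stand.

Things in the scene. Friction and masses are not known exactly. Their poses are not given: they have to be found in the camera images.
- frame: The masking frame: flat bare-aluminium rectangle, loose, 0.36 to 0.59 kg, flat on the table, 150 mm (its x) by 248 mm (its y), 12 mm thick. Its middle is a window 100 by 132 mm (x, y) crossed by two thin strips at the top face; the end bars are 58 mm broad. Origin: centre of the underside, z up. Same either way round (half a turn).
- handle (a point): Centre of the frame's raised black handle, 54 mm above the frame's underside. A straight bar along the frame's y, 18 mm wide (x), 18 mm high, 160 mm long, on a post at y +74 and -74 mm; free at both sides and 33 mm free below it.
- hole_a (a point): Frame hole at frame x = 0, y = +95 mm: round, straight through, 12.5 mm in diameter. The point lies on its axis at the frame's underside.
- hole_b (a point): Frame hole at frame x = 0, y = -95 mm, like hole_a.
- base: The painting bed: dark wooden board fixed to the table, 190 mm (its x) by 320 mm (its y), 14 mm thick, a low aluminium rail along each long side (inner faces 166 mm apart, tops 26 mm above the table). Between the rails lies a clamped white pallet, 160 by 256 mm, top 30 mm above the table, with a plaster plaque (70 by 90 mm, 10 mm high) in its middle. Origin: centre of the underside, z up.
- bed (a point): Point on the board's centre line, 30 mm above its underside: the height of the pallet's top, where the seated frame's underside rests. The pallet is clamped off this point by d along the board's y; d lies between +4 and +30 mm, differs each time and is not measured: see it or feel for it. The pallet is square to the board and does not give.
- tips (a point): Point on the board's centre line 52 mm above its underside: the height of the pin tips. The two upright steel pins, fixed in the pallet, 10 mm in diameter and 22 mm tall, end chamfered (7 mm across at the tip, over the top 2 mm), stand at board x = 0, y = d + 95 mm and d - 95 mm (d: see bed).
- end_a (a point): Middle of the board's end edge at board x = 0, y = +160 mm, on the board's top (14 mm above its underside).
- end_b (a point): Like end_a, at the other end, board y = -160 mm.
- jar_tall: Bystander: closed red paint jar with a white lid, 64 mm across, about 95 mm tall. Origin: centre of the underside.
- jar_low: Bystander: closed green paint jar with a black lid, 60 mm across, about 60 mm tall. Origin: centre of the underside.
- figure: Bystander: unpainted white plaster figurine, 56 mm across the foot, 102 mm tall. Origin: centre of the underside.
- tub: Bystander: open white plastic tub, 100 mm across the rim, 60 mm tall. Origin: centre of the underside.
- water_pot: Bystander: open glass pot, 76 mm across, 100 mm tall. Origin: centre of the underside.
- brush: Bystander: paint brush lying on the table. Origin: in the handle, not needed.
- plaque: Bystander: loose round white plaster plaque, 80 mm across, 16 mm thick. Origin: centre of the underside.

How it is judged:
By the outcome, as a careful person would: the job done as asked, in the order asked, and still so for the second after the job is handed in, with the robot touching nothing.
It also fails if it takes over 64 s, if anything falls off the work surface, if the arm or the gripper's body presses on something with over 40 N, if the wrist force passes 120 N, or if a joint passes its speed limit or range.

## Working session

There is one attempt and no reset: what is moved stays moved. The work goes in short steps, Python scripts to look and compute and a tool call to move; the robot and the scene stay as the last step left them, time stands still between calls to the robot, and variables do not carry over. Pictures are saved under pics/ and viewed, at most 10 in all, crops included, and the job is handed in when it is done.

Besides the shell and the picture viewer there is one more tool, called after "Emit:" as name(argument=value, ...) on one line, values as JSON. move_arm: Moves the arm, as the interface text tells. Its arguments: {"type":"object","properties":{"steps":{"type":"string"}},"required":["steps"]}

```bash
mkdir -p pics; ls; cat > h.py <<'E'
import numpy as np, cv2
from station import bot
def w(cam,f,p): 
    T=np.linalg.inv(f["world_to_cam"]); return T[:3,:3]@np.array(p)+T[:3,3]
def cloud(f):
    K=f["camera_matrix"];z=f["z_map"];k=f["k1"]
    v,u=np.mgrid[0:400,0:640]; xd=(u-K[0,2])/K[0,0]; yd=(v-K[1,2])/K[1,1]
    x,y=xd.copy(),yd.copy()
    for _ in range(8):
        s=1+k*(x*x+y*y); x=xd/s;y=yd/s
    P=np.stack([x*z,y*z,z],-1); T=np.linalg.inv(f["world_to_cam"])
    Q=P@T[:3,:3].T+T[:3,3]; Q[z==0]=np.nan; return Q
E
python3 - <<'E'
from h import *
ims=[]
for c in ["scene","top"]:
    f=bot.grab_frame(c); ims.append(f["img"])
    np.savez(c+".npz",**f)
    for q in ["frame","handle","hole_a","base","bed","tips","end_a","jar_tall","jar_low","figure","tub","water_pot","brush","plaque"]:
        for r in bot.place_of(c,q)[:2]: print(c,q,round(r["conf"],2),w(c,f,r["point"]).round(3))
cv2.imwrite("pics/a.png",cv2.cvtColor(cv2.resize(np.vstack(ims),(480,600)),cv2.COLOR_RGB2BGR))
cv2.imwrite("pics/top.png",cv2.cvtColor(ims[1],cv2.COLOR_RGB2BGR))
print(bot.read_state())
E
```

```text
pics
scene frame 0.74 [ 0.536 -0.217  0.001]
scene frame 0.65 [0.818 0.011 0.003]
scene handle 0.75 [ 0.534 -0.219  0.052]
scene hole_a 0.88 [ 0.538 -0.122  0.002]
scene hole_a 0.81 [ 0.531 -0.313 -0.001]
scene base 0.74 [ 0.59   0.214 -0.001]
scene base 0.68 [0.817 0.008 0.001]
scene bed 0.6 [0.586 0.211 0.026]
scene tips 0.61 [0.583 0.214 0.048]
scene end_a 0.75 [0.612 0.369 0.016]
scene jar_tall 0.72 [0.72 0.15 0.  ]
scene jar_low 0.82 [ 0.673 -0.252  0.002]
scene jar_low 0.33 [0.586 0.212 0.028]
scene figure 0.96 [0.817 0.009 0.   ]
scene tub 0.8 [ 0.313 -0.435 -0.002]
scene water_pot 0.65 [0.529 0.517 0.001]
scene brush 0.67 [ 0.282  0.32  -0.001]
scene brush 0.27 [ 0.556 -0.518 -0.002]
top frame 0.94 [ 0.536 -0.219  0.008]
top handle 0.67 [ 0.538 -0.217  0.058]
top hole_a 0.79 [ 0.531 -0.31  -0.002]
top hole_a 0.63 [ 0.542 -0.123 -0.001]
top base 0.63 [ 0.311 -0.438  0.001]
top base 0.62 [ 0.589  0.214 -0.002]
top bed 0.73 [0.581 0.212 0.03 ]
top tips 0.63 [0.586 0.211 0.05 ]
top end_a 0.82 [0.607 0.371 0.013]
top end_a 0.57 [0.561 0.052 0.016]
top jar_tall 0.6 [0.725 0.152 0.0
[... 281 characters left out ...]
 'joints': array([-1.41841406e+00,  1.30385337e-01,  1.48822272e+00,  5.63588925e-06,
        1.52301132e+00, -8.54006078e-02]), 'joint_velocities': array([-0.00039434,  0.00079634, -0.00313707,  0.00037384, -0.00086653,
        0.00125612]), 'effort': array([-4.11961782e-04, -5.69308805e+01, -5.00850070e+01, -5.93324762e-05,
        1.67723563e-03, -1.28906102e-06]), 'ee_pos': array([ 0.14135115, -0.58310345,  0.23128849]), 'orientation': array([ 9.92940750e-01,  1.18611411e-01,  2.36577332e-06, -1.34473732e-05]), 'ft_force': array([-0.08159369, -0.18143361, -0.48536017]), 'wrist_torque': array([ 0.042139  , -0.00893953,  0.00804343]), 'gripper_force': 0.0, 'grip_width': 1.0020176411302277}
```

View pics/top.png

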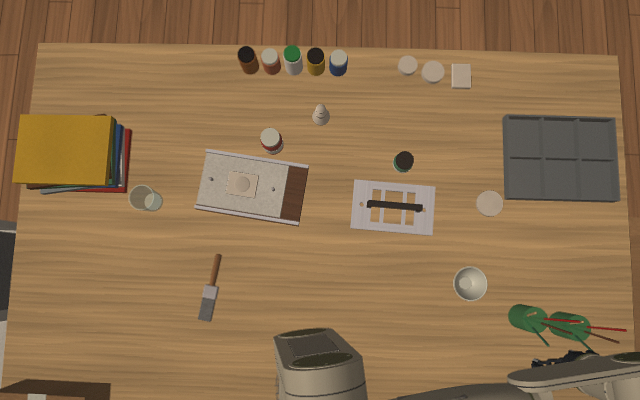

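View pics/a.png

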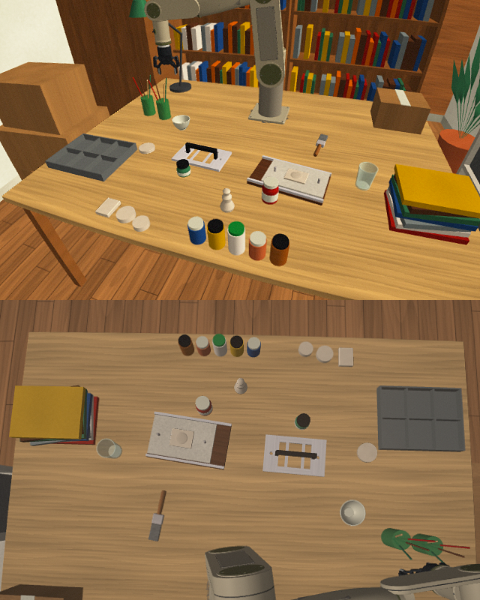

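The top view shows the frame lying at about (392,207) with its handle along the image row. The bed is at (250,188), with bare board on its right at (295,193), so the pallet is clamped towards +y. I'm moving over the frame for a wrist view.

The manual's scale: shifts go in shares of 1 m and turns go in shares of 90 degrees. Converting my numbers, 47 cm / 100 = 0.47, -26.2 cm / 100 = -0.262, -1.28 rad / 1.5708 = -0.8149.

Emit:
move_arm(steps="8.5 0.47 -0.262 0 -0.8149;8.5 0.47 -0.262 0 -0.8149;8.5 0.47 -0.262 0 -0.8149;8.5 0.47 -0.262 0 -0.8149;8.5 0.47 -0.262 0 -0.8149;8.5 0.47 -0.262 0 -0.8149;8.5 0.47 -0.262 0 -0.8149;8.5 0.47 -0.262 0 -0.8149;8.5 0.47 -0.262 0 -0.8149;8.5 0.47 -0.262 0 -0.8149")

```text
t: 2.5
ee_pos: [0.5098, -0.242, 0.2316]
orientation: [0.725, 0.689, 0.0, 0.0]
ft_force: [0.3, -1.4, 1.4]
grip_width: 0.993
gripper_force: 0.0
```

```bash
cat > look.py <<'E'
from h import *
import sys
f=bot.grab_frame("wrist"); np.savez(sys.argv[1]+".npz",**f)
cv2.imwrite("pics/%s.png"%sys.argv[1],cv2.cvtColor(f["img"],cv2.COLOR_RGB2BGR))
for q in sys.argv[2:]:
    for r in bot.place_of("wrist",q)[:3]: print(q,round(r["conf"],2),w(0,f,r["point"]).round(4))
E
python3 look.py w1 frame handle hole_a
```

```text
frame 0.95 [ 0.535  -0.2164  0.0012]
handle 0.62 [ 0.5389 -0.2187  0.0573]
hole_a 0.72 [ 0.5283 -0.3098  0.0031]
hole_a 0.67 [ 0.5434 -0.1223 -0.0008]
hole_a 0.42 [ 0.6701 -0.2462 -0.0011]
```

Scaled: 46 cm / 100 = 0.46, 5.6 cm / 100 = 0.056, 0.09 rad / 1.5708 = 0.0573.

Emit:
move_arm(steps="8.5 0.46 0.056 0 0.0573;8.5 0.46 0.056 0 0.0573;8.5 0.46 0.056 0 0.0573;8.5 0.46 0.056 0 0.0573;8.5 0.46 0.056 0 0.0573;8.5 0.46 0.056 0 0.0573;8.5 0.46 0.056 0 0.0573;8.5 0.46 0.056 0 0.0573;8.5 0.46 0.056 0 0.0573;8.5 0.46 0.056 0 0.0573")

```text
t: 3.7
ee_pos: [0.5888, 0.2157, 0.2312]
orientation: [0.755, 0.655, 0.0, -0.0]
ft_force: [-0.2, -1.2, -0.9]
grip_width: 0.994
gripper_force: 0.0
```

```bash
python3 look.py w2 base bed tips end_a; python3 -c "
import cv2,numpy as np
a=[cv2.imread('pics/w%d.png'%i) for i in (1,2)]
cv2.imwrite('pics/w12.png',cv2.resize(np.vstack(a),(480,600)))"
```

```text
bed 0.86 [0.5889 0.2105 0.0358]
tips 0.88 [0.5882 0.2123 0.0516]
end_a 0.87 [0.6047 0.3661 0.0151]
end_a 0.65 [0.5632 0.0582 0.0158]
```

View pics/w12.png

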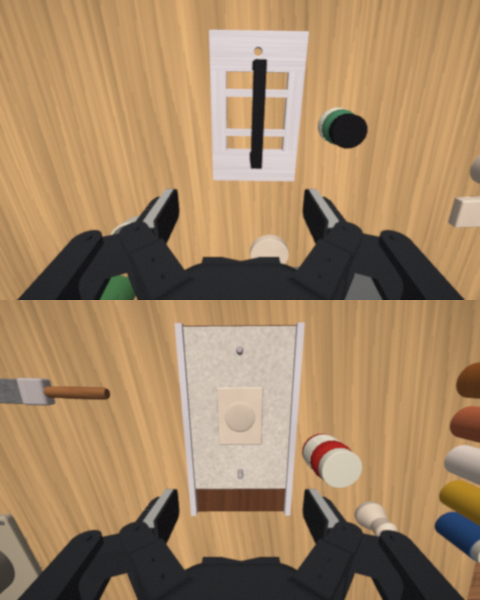

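The wrist views show the frame with its handle at (258,115) in the upper half. In the lower half are the bed, its pins at (239,350) and (240,474), and the bare board end at the bottom. Next I'm fitting the clouds.

```bash
python3 - <<'E'
from h import *
def rect(P):
    (c,s,a)=cv2.minAreaRect((P[:,:2]*1000).astype(np.float32)); return np.round(c,1),np.round(s,1),round(a,2)
for n in ["w1","w2","top","scene"]:
    f=dict(np.load(n+".npz")); f["k1"]=float(f["k1"]); Q=cloud(f); img=f["img"]
    def near(c,r,z0,z1): return (np.hypot(Q[...,0]-c[0],Q[...,1]-c[1])<r)&(Q[...,2]>z0)&(Q[...,2]<z1)
    def big(m):
        k,l,s,_=cv2.connectedComponentsWithStats(m.astype(np.uint8)); return l==1+np.argmax(s[1:,4])
    if n!="w2":
        m=near((.535,-.217),.16,.006,.02); h=near((.535,-.217),.1,.05,.075)
        if h.sum()>20: P=Q[big(h)]; print(n,"handle",rect(P),np.median(P[:,2]))
        if m.sum()>20: P=Q[big(m)]; print(n,"frame",rect(P),np.median(P[:,2]))
    if n!="w1":
        m=near((.59,.213),.19,.0275,.036)
        P=Q[big(m)]; print(n,"pallet",rect(P),np.median(P[:,2]))
        p=near((.59,.213),.16,.042,.06)
        k,l,s,c=cv2.connectedComponentsWithStats(p.astype(np.uint8))
        for i in range(1,k): print(n,"pin?",s[i,4],c[i].round(1),Q[l==i].mean(0).round(4))
        bd=near((.565,.07),.08,.01,.018); print(n,"board",bd.sum(), rect(Q[big(bd)]))
        ra=near((.59,.213),.19,.0225,.0272); print(n,"rail", rect(Q[ra]))
E
```

```text
w1 handle (array([ 535.8, -216.5]), array([158. ,  18.3]), 86.25) 0.06319328329351279
w1 frame (array([ 535.8, -217. ]), array([248.5, 150.6]), 86.18) 0.01233639811373749
w2 pallet (array([590. , 239.9]), array([256.7, 160.3]), 82.09) 0.030333462250620502
w2 pin? 83 [318.8  66.2] [0.6031 0.3338 0.0513]
w2 pin? 1 [321. 140.] [0.5947 0.2586 0.0421]
w2 pin? 1 [315. 143.] [0.5875 0.2562 0.0422]
w2 pin? 1 [327. 145.] [0.6008 0.252  0.0422]
w2 pin? 1 [313. 146.] [0.5847 0.2532 0.0424]
w2 pin? 1 [327. 148.] [0.6003 0.2486 0.0421]
w2 pin? 1 [332. 149.] [0.6058 0.2467 0.0422]
w2 pin? 1 [320. 151.] [0.5919 0.2464 0.0425]
w2 pin? 1 [328. 151.] [0.601  0.2451 0.0423]
w2 pin? 1 [302. 152.] [0.5711 0.2482 0.0421]
w2 pin? 1 [308. 152.] [0.578  0.2472 0.0422]
w2 pin? 1 [329. 154.] [0.6017 0.2415 0.0423]
w2 pin? 1 [334. 156.] [0.6071 0.2385 0.0427]
w2 pin? 1 [332. 158.] [0.6045 0.2364 0.0421]
w2 pin? 1 [334. 159.] [0.6066 0.2349 0.0423]
w2 pin? 2 [309.5 163.5] [0.5776 0.2337 0.0421]
w2 pin? 1 [305. 164.] [0.5723 0.2338 0.0421]
w2 pin? 1 [328. 170.] [0.598  0.2231 0.0426]
w2 pin? 369 [424.3 198.2] [0.
[... 2567 characters left out ...]
[161.6,  22.8]), 86.42) 0.061610146928563814
scene frame (array([ 538.5, -216.8]), array([252.2, 153.8]), 86.58) 0.012064087362292697
scene pallet (array([588.1, 240.4]), array([258.3, 172.6]), 81.07) 0.02968250010662654
scene pin? 12 [367.  223.5] [0.5788 0.1468 0.0481]
scene pin? 1 [396. 233.] [0.5927 0.2425 0.0421]
scene pin? 1 [401. 235.] [0.5984 0.2589 0.0424]
scene pin? 1 [387. 236.] [0.6155 0.2176 0.0423]
scene pin? 1 [392. 236.] [0.611  0.2325 0.0422]
scene pin? 10 [425.3 239.3] [0.6064 0.3332 0.0493]
scene pin? 24 [368.8 257.5] [0.736  0.1829 0.0514]
scene board 433 (array([562.7,  82.2]), array([ 52.2, 151.8]), 82.15)
scene rail (array([626.6, 208. ]), array([321.1, 272.8]), 82.27)
```

Scaled: -43.6 cm / 100 = -0.436, 10 cm / 100 = 0.1, -0.075 rad / 1.5708 = -0.0477.

Emit:
move_arm(steps="8.5 -0.436 0.009 0 -0.0477;8.5 -0.436 0.009 0 -0.0477;8.5 -0.436 0.009 0 -0.0477;8.5 -0.436 0.009 0 -0.0477;8.5 -0.436 0.009 0 -0.0477;8.5 -0.436 0.009 0 -0.0477;8.5 -0.436 0.009 0 -0.0477;8.5 -0.436 0.009 0 -0.0477;8.5 -0.436 0.009 0 -0.0477;8.5 -0.436 0.009 0.1 -0.0477")

```text
t: 4.95
ee_pos: [0.5376, -0.2293, 0.1893]
orientation: [0.733, 0.68, 0.002, 0.008]
ft_force: [1.4, 0.5, 0.2]
grip_width: 0.996
gripper_force: 0.0
```

Emit:
move_arm(steps="8.5 0 0 0 0;8.5 0 0 0 0;8.5 0 0 0 0")

```text
t: 5.25
ee_pos: [0.536, -0.2205, 0.1836]
orientation: [0.731, 0.683, 0.0, 0.001]
ft_force: [0.8, 0.6, 0.4]
grip_width: 0.994
gripper_force: 0.0
```

```bash
python3 -c "
from station import bot;import numpy as np
s=bot.read_state();o=s['orientation'];print(s['t'],s['ee_pos'],2*np.arctan2(o[1],o[0]),s['ft_force'])"
```

```text
5.25 [ 0.53601067 -0.22048245  0.1835659 ] 1.5026727919561689 [0.8007516  0.56639114 0.35434839]
```

Scaled: 14.8 cm / 100 = 0.148, 14 cm / 100 = 0.14.

Emit:
move_arm(steps="8.5 0.004 0 0.03 0;8.5 0.004 0 0.06 0;8.5 0.004 0 0.09 0;8.5 0.004 0 0.11 0;8.5 0.004 0 0.13 0;8.5 0.004 0 0.14 0;8.5 0.004 0 0.148 0;8.5 0.004 0 0.148 0;8.5 0.004 0 0.148 0;8.5 0.004 0 0.148 0")

```text
t: 6.25
ee_pos: [0.5367, -0.2165, 0.0346]
orientation: [0.731, 0.683, 0.0, 0.001]
ft_force: [-0.0, -0.5, 0.1]
grip_width: 0.995
gripper_force: 0.0
```

Emit:
move_arm(steps="4 0 0 0 0;3 0 0 0 0;2.4 0 0 0 0;2 0 0 0 0;1.6 0 0 0 0;1 0 0 0 0;0.5 0 0 0 0;0 0 0 0 0;0 0 0 0 0;0 0 0 0 0")

```text
t: 7.25
ee_pos: [0.5359, -0.2162, 0.0335]
orientation: [0.731, 0.683, 0.0, 0.0]
ft_force: [-0.8, 1.5, 4.9]
grip_width: 0.204
gripper_force: 58.7
```

Scaled: -14 cm / 100 = -0.14, -12 cm / 100 = -0.12.

Emit:
move_arm(steps="0 0 0 -0.005 0;0 0 0 -0.01 0;0 0 0 -0.02 0;0 0 0 -0.04 0;0 0 0 -0.06 0;0 0 0 -0.08 0;0 0 0 -0.1 0;0 0 0 -0.12 0;0 0 0 -0.14 0;0 0 0 -0.14 0")

```text
t: 8.25
ee_pos: [0.5376, -0.217, 0.1774]
orientation: [0.731, 0.683, 0.001, 0.003]
ft_force: [0.2, -1.0, -3.8]
grip_width: 0.201
gripper_force: 59.2
```

```bash
python3 -c "
from station import bot;import numpy as np
s=bot.read_state();o=s['orientation'];print(s['t'],s['ee_pos'],o,2*np.arctan2(o[1],o[0]),s['ft_force'],s['wrist_torque'],s['joint_velocities'])"; python3 look.py w3 frame handle hole_a
```

```text
8.25 [ 0.53762882 -0.2170456   0.17737959] [0.7307344  0.68265484 0.00104263 0.00291883] 1.5027881186658654 [ 0.23679678 -0.98891734 -3.81314939] [-0.03005432 -0.08582443  0.00930804] [ 0.00058211  0.02917968  0.04585884  0.00093847 -0.04686353 -0.00032455]
frame 0.87 [ 0.5366 -0.2187  0.1421]
handle 0.78 [ 0.5387 -0.2201  0.2015]
hole_a 0.72 [ 0.5477 -0.1227  0.1419]
```

View pics/w3.png

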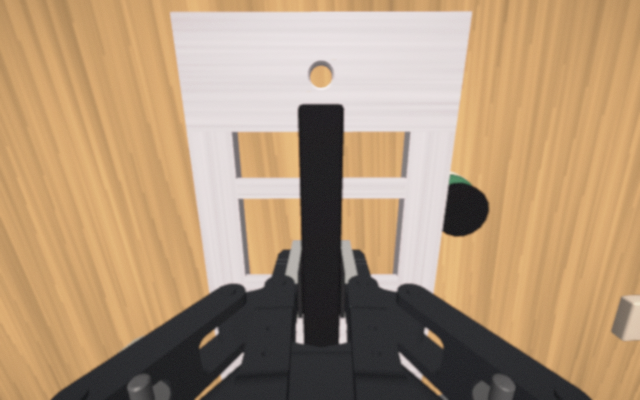

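The frame is held squarely, with hole_a visible at (320,73). I'm measuring its pose in the hand.

```bash
cat > fr.py <<'E'
from h import *
f=bot.grab_frame("wrist"); Q=cloud(f); s=bot.read_state(); e=s["ee_pos"]; o=s["orientation"]; th=2*np.arctan2(o[1],o[0])
zt=e[2]-.0225   # expected frame top height relative to TCP
m=(abs(Q[...,2]-zt)<.02)&(np.hypot(Q[...,0]-e[0],Q[...,1]-e[1])<.2)
m[260:]=0
k,l,st,c=cv2.connectedComponentsWithStats(m.astype(np.uint8)); b=l==1+np.argmax(st[1:,4])
b=cv2.erode(b.astype(np.uint8),np.ones((3,3)))>0
P=Q[b]; A=np.c_[P[:,:2]-e[:2],np.ones(len(P))]
for _ in range(3):
    cf=np.linalg.lstsq(A,P[:,2],rcond=None)[0]; r=P[:,2]-A@cf; g=abs(r)<.003; A=A[g];P=P[g]
print("top plane slope x,y",cf[:2].round(4),"z-tcp",(cf[2]-e[2]).round(4),"tcp",e.round(4),"th",th.round(4), "F",s["ft_force"].round(1),"q",o.round(4))
# hole: closed blob inside the frame mask near image top centre
fr=(l==1+np.argmax(st[1:,4])).astype(np.uint8)
cs,h=cv2.findContours(fr,cv2.RETR_CCOMP,cv2.CHAIN_APPROX_NONE)
T=np.linalg.inv(f["world_to_cam"]);K=f["camera_matrix"]
def toplane(uv):
    xd=np.array([(uv[0]-K[0,2])/K[0,0],(uv[1]-K[1,2])/K[1,1]]); x=xd.copy()
    for _ in range(8): x=xd/(1+f["k1"]*(x@x))
    d=T[:3,:3]@np.r_[x,1]; o_=T[:3,3]
    n=np.r_[-cf[:2],1]; c0=np.r_[e[:2],cf[2]]
    return o_+d*(n@(c0-o_))/(n@d)
for i,cn in enumerate(cs):
    a=cv2.contourArea(cn)
    if 200<a<2500 and h[0][i][3]>=0:
        (u,v),sz,_=cv2.fitEllipse(cn); p=toplane((u,v)); print("hole px",round(u,1),round(v,1),np.round(sz,1),p.round(4))
# sides of frame -> axis direction
ys=[y for y in range(20,120,4)]; L=[];R=[]
for y in ys:
    x=np.where(fr[y])[0]
    if len(x)>50: L.append(toplane((x[0]-.5,y)));R.append(toplane((x[-1]+.5,y)))
L=np.array(L);R=np.array(R);M=(L+R)/2
fl=lambda M:np.polyfit(M[:,1],M[:,0],1)
print("axis angle",np.round(np.pi/2-np.arctan([fl(L)[0],fl(R)[0]]),4),"mid x at tcp y",np.polyval(fl(M),e[1]).round(4),"width",np.linalg.norm(R-L,axis=1).mean().round(4))
E
python3 fr.py
```

```text
top plane slope x,y [-0.0015  0.0014] z-tcp -0.021 tcp [ 0.5348 -0.2156  0.1714] th 1.5027 F [-0.9 -0.2 -5.8] q [ 7.308e-01  6.826e-01 -5.000e-04 -1.400e-03]
hole px 320.2 76.5 [22.8 23.1] [ 0.5405 -0.1222  0.1505]
axis angle [1.5002 1.5054] mid x at tcp y 0.5344 width 0.1503
```

Scaled: 36 cm / 100 = 0.36, 32 cm / 100 = 0.32, 0.055 rad / 1.5708 = 0.035.

Emit:
move_arm(steps="0 0.015 0.001 0 0;0 0.04 0.003 0 0.0064;0 0.08 0.005 0 0.0095;0 0.12 0.007 0 0.0127;0 0.16 0.009 0 0.0191;0 0.2 0.011 0 0.0223;0 0.24 0.013 0 0.0255;0 0.28 0.015 0 0.0286;0 0.32 0.017 0 0.0318;0 0.36 0.019 0 0.035")

```text
t: 9.5
ee_pos: [0.5783, 0.1442, 0.1723]
orientation: [0.749, 0.662, -0.001, -0.001]
ft_force: [0.9, -0.1, -5.3]
grip_width: 0.2
gripper_force: 59.0
```

Scaled: 10 cm / 100 = 0.1, 9 cm / 100 = 0.09, 0.015 rad / 1.5708 = 0.0095.

Emit:
move_arm(steps="0 0.04 0.0025 0 0.0032;0 0.07 0.004 0 0.0064;0 0.09 0.006 0 0.0095;0 0.1 0.006 0 0.0095;0 0.1 0.006 0.01 0.0095;0 0.1 0.006 0.025 0.0095;0 0.1 0.006 0.04 0.0095;0 0.1 0.006 0.05 0.0095;0 0.1 0.006 0.05 0.0095;0 0.1 0.006 0.05 0.0095")

```text
t: 10.5
ee_pos: [0.5972, 0.2397, 0.1228]
orientation: [0.754, 0.656, -0.0, -0.0]
ft_force: [0.3, -0.7, -5.5]
grip_width: 0.203
gripper_force: 59.1
```

```bash
python3 fr.py; python3 look.py w4
```

```text
top plane slope x,y [-0.0005 -0.0002] z-tcp -0.0222 tcp [0.5978 0.24   0.1237] th 1.4322 F [ 0.4 -0.8 -5.2] q [7.544e-01 6.565e-01 3.000e-04 1.000e-04]
hole px 320.2 76.6 [22.7 23.2] [0.6094 0.3324 0.1015]
axis angle [1.4296 1.437 ] mid x at tcp y 0.5969 width 0.1503
```

View pics/w4.png

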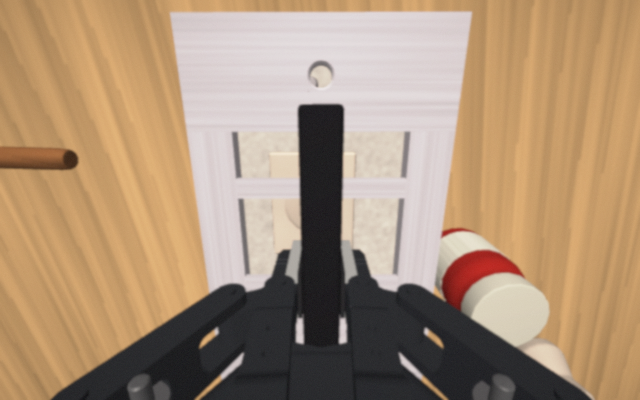

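Hole_a is at (320,76). The frame is parallel to the bed but about 6 mm too far in +x, so I'm correcting that and going lower.

Scaled: 3 cm / 100 = 0.03, 2.5 cm / 100 = 0.025.

Emit:
move_arm(steps="0 0.001 -0.0065 0 0;0 0.001 -0.0065 0.005 0;0 0.001 -0.0065 0.01 0;0 0.001 -0.0065 0.015 0;0 0.001 -0.0065 0.02 0;0 0.001 -0.0065 0.025 0;0 0.001 -0.0065 0.03 0;0 0.001 -0.0065 0.03 0;0 0.001 -0.0065 0.03 0;0 0.001 -0.0065 0.03 0")

```text
t: 11.6
ee_pos: [0.5914, 0.2423, 0.0937]
orientation: [0.754, 0.657, 0.0, 0.0]
ft_force: [-0.4, -0.4, -5.5]
grip_width: 0.197
gripper_force: 59.1
```

```bash
python3 fr.py; python3 - <<'E'
from h import *
a=[]
for c in ["wrist","scene"]:
    f=bot.grab_frame(c)["img"]
    a.append(f[40:115,270:370] if c=="wrist" else f[190:290,330:460])
a=[cv2.resize(x,None,fx=400/x.shape[1],fy=400/x.shape[1],interpolation=cv2.INTER_CUBIC) for x in a]
h=max(x.shape[0] for x in a)
a=[cv2.copyMakeBorder(x,0,h-x.shape[0],0,0,0) for x in a]
cv2.imwrite("pics/c5.png",cv2.cvtColor(np.hstack(a),cv2.COLOR_RGB2BGR))
E
```

```text
top plane slope x,y [0.0011 0.0003] z-tcp -0.0214 tcp [0.5915 0.2423 0.0938] th 1.4328 F [ 0.4 -0.9 -4.9] q [7.542e-01 6.567e-01 4.000e-04 2.000e-04]
hole px 320.4 75.2 [20.4 22.5] [0.6038 0.3356 0.0724]
axis angle [1.4304 1.4387] mid x at tcp y 0.5911 width 0.1503
```

View pics/c5.png

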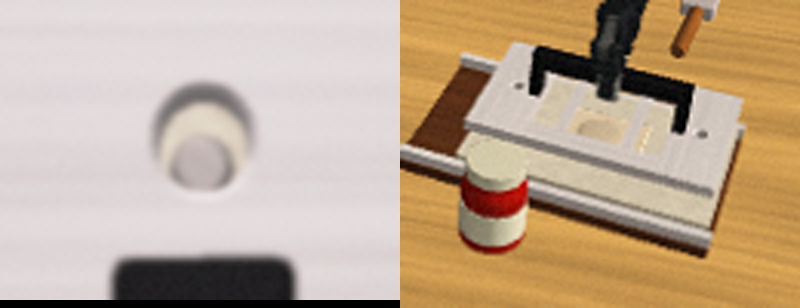

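The pin shows through hole_a, towards its lower edge (about (320.5,79.5), with the rim centred at about (320.7,74.3)). I'm projecting both to get the offset.

```bash
cat > pin.py <<'E'
from h import *
import sys
f=bot.grab_frame("wrist"); s=bot.read_state(); e=s["ee_pos"];o=s["orientation"];th=2*np.arctan2(o[1],o[0])
T=np.linalg.inv(f["world_to_cam"]);K=f["camera_matrix"]
def ray(u,v,z):
    xd=np.array([(u-K[0,2])/K[0,0],(v-K[1,2])/K[1,1]]); x=xd.copy()
    for _ in range(8): x=xd/(1+f["k1"]*(x@x))
    d=T[:3,:3]@np.r_[x,1]; return T[:3,3]+d*(z-T[2,3])/d[2]
x=f["img"][50:100,295:347].astype(np.float32)
hsv=cv2.cvtColor(f["img"][50:100,295:347],cv2.COLOR_RGB2HSV).astype(int)
if "-d" in sys.argv:
    g=cv2.cvtColor(f["img"],cv2.COLOR_RGB2GRAY)
    print("col320",[(v,g[v,320],*(f["img"][v,320])) for v in range(56,94)])
    for v in (72,80): print("row",v,[(u,int(g[v,u]),int(f["img"][v,u,0])-int(f["img"][v,u,2])) for u in range(302,342)])
a=[float(q) for q in sys.argv[1:5]]
H=ray(a[0],a[1],e[2]-.0214); Pn=ray(a[2],a[3],.052); d=Pn-H
X=np.array([np.cos(th),np.sin(th)]);Y=np.array([np.sin(th),-np.cos(th)])
print("hole",H.round(4),"pin",Pn.round(4),"move tool x,y mm",(1e3*d[:2]@X).round(2),(1e3*d[:2]@Y).round(2),e.round(4))
E
python3 pin.py 320.7 74.3 320.4 79.6 -d
```

```text
col320 [(56, np.uint8(224), np.uint8(229), np.uint8(221), np.uint8(223)), (57, np.uint8(223), np.uint8(228), np.uint8(221), np.uint8(222)), (58, np.uint8(221), np.uint8(226), np.uint8(219), np.uint8(220)), (59, np.uint8(211), np.uint8(217), np.uint8(208), np.uint8(209)), (60, np.uint8(180), np.uint8(185), np.uint8(177), np.uint8(178)), (61, np.uint8(141), np.uint8(146), np.uint8(139), np.uint8(140)), (62, np.uint8(119), np.uint8(123), np.uint8(117), np.uint8(118)), (63, np.uint8(111), np.uint8(115), np.uint8(110), np.uint8(110)), (64, np.uint8(113), np.uint8(117), np.uint8(111), np.uint8(110)), (65, np.uint8(148), np.uint8(154), np.uint8(146), np.uint8(139)), (66, np.uint8(193), np.uint8(203), np.uint8(191), np.uint8(178)), (67, np.uint8(214), np.uint8(223), np.uint8(212), np.uint8(197)), (68, np.uint8(217), np.uint8(224), np.uint8(216), np.uint8(200)), (69, np.uint8(219), np.uint8(226), np.uint8(218), np.uint8(202)), (70, np.uint8(217), np.uint8(225), np.uint8(216), np.uint8(200)), (71, np.uint8(217), np.uint8(225), np.uint8(216), np.uint8(200)), (72, np.uint8(212), np.uint8(221), n
[... 2089 characters left out ...]
4, 216, 5), (305, 215, 8), (306, 216, 6), (307, 210, 11), (308, 203, 11), (309, 199, 12), (310, 203, 19), (311, 205, 25), (312, 189, 23), (313, 171, 18), (314, 170, 16), (315, 178, 15), (316, 183, 15), (317, 182, 14), (318, 185, 16), (319, 181, 14), (320, 182, 14), (321, 182, 14), (322, 184, 13), (323, 185, 14), (324, 182, 14), (325, 172, 14), (326, 153, 13), (327, 149, 15), (328, 174, 20), (329, 197, 26), (330, 210, 24), (331, 212, 18), (332, 213, 12), (333, 214, 10), (334, 215, 8), (335, 216, 8), (336, 217, 7), (337, 218, 7), (338, 216, 7), (339, 217, 7), (340, 216, 8), (341, 214, 9)]
hole [0.604  0.3361 0.0722] pin [0.6037 0.3353 0.052 ] move tool x,y mm -0.81 -0.17 [0.5913 0.2422 0.0936]
```

```bash
python3 pin.py 320.5 73.7 320 82.7
```

```text
hole [0.6039 0.3364 0.0722] pin [0.6032 0.3336 0.052 ] move tool x,y mm -2.82 -0.31 [0.5913 0.2422 0.0936]
```

Scaled: 0.4 cm / 100 = 0.004, 0.3 cm / 100 = 0.003.

Emit:
move_arm(steps="0 -0.0014 -0.0002 0 0;0 -0.0027 -0.0004 0.001 0;0 -0.0027 -0.0004 0.002 0;0 -0.0027 -0.0004 0.003 0;0 -0.0027 -0.0004 0.004 0;0 -0.0027 -0.0004 0.004 0")

```text
t: 12.45
ee_pos: [0.5902, 0.2395, 0.089]
orientation: [0.754, 0.657, -0.0, -0.0]
ft_force: [0.2, -1.0, -5.0]
grip_width: 0.199
gripper_force: 59.2
```

```bash
python3 pin.py 320.5 73.7 320 82.7; python3 - <<'E'
from h import *
x=bot.grab_frame("wrist")["img"][50:100,290:350]
x=cv2.resize(x,None,fx=10,fy=10,interpolation=cv2.INTER_CUBIC)
cv2.imwrite("pics/c6.png",cv2.cvtColor(x,cv2.COLOR_RGB2BGR)); print(bot.read_state()["ft_force"])
E
```

```text
hole [0.6027 0.3336 0.0677] pin [0.602  0.3305 0.052 ] move tool x,y mm -3.17 -0.31 [0.5902 0.2396 0.0891]
[ 0.05822025  0.20704367 -5.05476541]
```

View pics/c6.png

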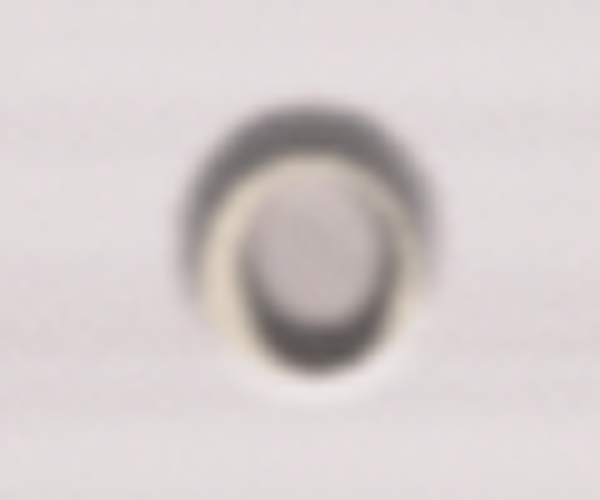

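```bash
python3 pin.py 320.5 73.7 320.7 75.0
```

```text
hole [0.6028 0.3337 0.0679] pin [0.6031 0.3346 0.052 ] move tool x,y mm 0.99 0.1 [0.5904 0.2396 0.0893]
```

Emit:
move_arm(steps="0 0.0009 0.0001 0 0;0 0.0009 0.0001 0.001 0;0 0.0009 0.0001 0.002 0;0 0.0009 0.0001 0.003 0;0 0.0009 0.0001 0.004 0;0 0.0009 0.0001 0.005 0;0 0.0009 0.0001 0.005 0")

```text
t: 13.3
ee_pos: [0.5904, 0.2404, 0.0841]
orientation: [0.754, 0.657, -0.0, -0.0]
ft_force: [-0.8, 0.2, -6.1]
grip_width: 0.198
gripper_force: 59.2
```

```bash
python3 - <<'E'
from h import *
s=bot.read_state(); print(s["ft_force"].round(2),s["wrist_torque"].round(3),s["ee_pos"].round(4))
E
```

```text
[-0.78  0.16 -6.09] [ 0.026 -0.018 -0.009] [0.5904 0.2404 0.0841]
```

Scaled: 0.3 cm / 100 = 0.003, 0.25 cm / 100 = 0.0025.

Emit:
move_arm(steps="0 0 0 0.0005 0;0 0 0 0.001 0;0 0 0 0.0015 0;0 0 0 0.002 0;0 0 0 0.0025 0;0 0 0 0.003 0;0 0 0 0.003 0")

```text
t: 14.0
ee_pos: [0.5905, 0.2404, 0.0812]
orientation: [0.754, 0.657, -0.0, -0.0]
ft_force: [-0.1, 0.1, -5.4]
grip_width: 0.2
gripper_force: 59.2
```

```bash
cat > st.py <<'E'
from h import *
s=bot.read_state(); print(s["ft_force"].round(2),s["wrist_torque"].round(3),s["ee_pos"].round(4),s["orientation"].round(4))
E
python3 st.py
```

```text
[-0.08  0.11 -5.44] [ 0.013 -0.025  0.01 ] [0.5905 0.2404 0.0812] [ 7.542e-01  6.567e-01 -1.000e-04 -0.000e+00]
```

Scaled: 1 cm / 100 = 0.01, 0.9 cm / 100 = 0.009.

Emit:
move_arm(steps="0 0 0 0.001 0;0 0 0 0.002 0;0 0 0 0.003 0;0 0 0 0.004 0;0 0 0 0.005 0;0 0 0 0.006 0;0 0 0 0.007 0;0 0 0 0.008 0;0 0 0 0.009 0;0 0 0 0.01 0")

```text
t: 15.0
ee_pos: [0.5906, 0.2404, 0.0712]
orientation: [0.754, 0.657, 0.0, 0.0]
ft_force: [0.2, -0.5, -5.7]
grip_width: 0.199
gripper_force: 59.2
```

```bash
python3 st.py
```

```text
[ 0.21 -0.51 -5.66] [ 0.032  0.019 -0.004] [0.5906 0.2404 0.0712] [0.7542 0.6567 0.     0.    ]
```

Both pins are in with no side force. I'm going down the remaining 8 mm slowly.

Emit:
move_arm(steps="0 0 0 0.001 0;0 0 0 0.002 0;0 0 0 0.003 0;0 0 0 0.004 0;0 0 0 0.005 0;0 0 0 0.006 0;0 0 0 0.0065 0;0 0 0 0.007 0;0 0 0 0.007 0")

```text
t: 15.9
ee_pos: [0.5905, 0.2404, 0.0642]
orientation: [0.754, 0.657, -0.0, -0.0]
ft_force: [-0.0, -1.1, -5.5]
grip_width: 0.2
gripper_force: 59.2
```

```bash
python3 st.py
```

```text
[-0.01 -1.07 -5.46] [ 0.019  0.001 -0.017] [0.5905 0.2404 0.0642] [ 7.542e-01  6.567e-01 -1.000e-04 -0.000e+00]
```

Emit:
move_arm(steps="0 0 0 0.0003 0;0 0 0 0.0006 0;0 0 0 0.0009 0;0 0 0 0.0012 0;0 0 0 0.0012 0")

```text
t: 16.4
ee_pos: [0.5906, 0.2404, 0.0635]
orientation: [0.754, 0.657, 0.0, 0.0]
ft_force: [-2.3, -1.7, -1.0]
grip_width: 0.198
gripper_force: 59.9
```

```bash
python3 st.py
```

```text
[-2.28 -1.69 -1.02] [-0.141  0.439  0.019] [0.5906 0.2404 0.0635] [0.7542 0.6567 0.     0.    ]
```

Emit:
move_arm(steps="0 0 0 0.0003 0;0 0 0 0.0003 0;2.2 0 0 0.0003 0;3 0 0 0.0003 0;4 0 0 0.0003 0;6 0 0 0.0003 0;6 0 0 0.0003 0;6 0 0 0.0003 0;6 0 0 0.0003 0")

```text
t: 17.3
ee_pos: [0.5906, 0.2404, 0.0628]
orientation: [0.754, 0.657, 0.0, -0.0]
ft_force: [-0.9, 0.0, 0.8]
grip_width: 0.702
gripper_force: 0.0
```

Scaled: -17 cm / 100 = -0.17, -15 cm / 100 = -0.15.

Emit:
move_arm(steps="6 0 0 -0.01 0;6 0 0 -0.02 0;6 0 0 -0.04 0;6 0 0 -0.06 0;6 0 0 -0.09 0;6 0 0 -0.12 0;6 0 0 -0.15 0;6 0 0 -0.17 0;6 0 0 -0.17 0;6 0 0 -0.17 0")

```text
t: 18.3
ee_pos: [0.591, 0.2406, 0.234]
orientation: [0.754, 0.657, 0.001, 0.0]
ft_force: [-0.3, -0.4, -0.7]
grip_width: 0.701
gripper_force: 0.0
```

```bash
python3 look.py w7 frame; python3 - <<'E'
from h import *
f=bot.grab_frame("wrist");Q=cloud(f)
m=(np.hypot(Q[...,0]-.59,Q[...,1]-.24)<.16)&(abs(Q[...,2]-.042)<.008); P=Q[m]
A=np.c_[P[:,:2]-[.59,.24],np.ones(len(P))]; cf=np.linalg.lstsq(A,P[:,2],rcond=None)[0]; print("top plane",cf.round(4))
print(cv2.minAreaRect((P[:,:2]*1000).astype(np.float32)))
for g in [(.603,.334),(.577,.146)]:
    k=(np.hypot(Q[...,0]-g[0],Q[...,1]-g[1])<.005); print("pin z",np.nanmax(Q[k][:,2]).round(4))
E
python3 st.py
```

```text
frame 0.65 [0.5906 0.2392 0.0272]
top plane [0.001  0.0008 0.0419]
((629.4481201171875, 234.45285034179688), (247.0531768798828, 230.01809692382812), 82.1763687133789)
pin z 0.0538
[-0.01 -0.68 -0.94] [-0.016 -0.026 -0.023] [0.5898 0.2402 0.2312] [ 7.542e-01  6.567e-01 -1.200e-03 -5.000e-04]Traceback (most recent call last):
  File "<stdin>", line 7, in <module>
    res = np.fmax.reduce(a, axis=axis, out=out, **kwargs)
ValueError: zero-size array to reduction operation fmax which has no identity
```

View pics/w7.png

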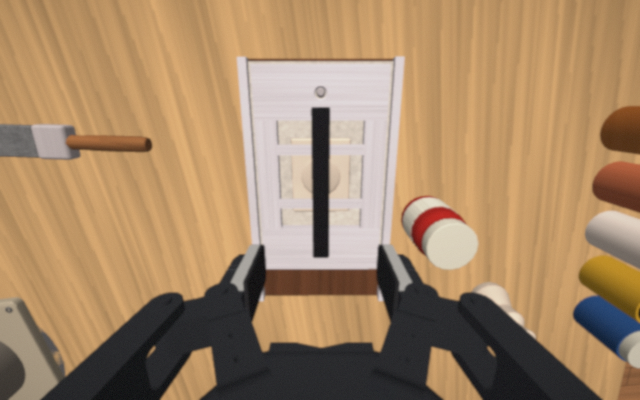

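The frame lies flat with its top at 41.9 mm (42 mm means seated). The pin stands up through the hole at (320,91), and the hand is clear, so I'm handing the job in.

```bash
python3 -c "
from station import bot; print(bot.close_job())"
```

```text
the job is handed in; nothing more can be done
None
```

The frame is hung on the bed, lying flat on the pallet, and let go of; the job was handed in at about 18.5 s. I saw one pin come up through its hole; the second was hidden by the handle and is inferred from the level seating (frame top at 41.9 mm, 42 mm when home).

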